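# Build a nest of small sieves on the vibrating table

## Task

Build the sieve nest on the vibrating table, ready to grade some grog: stand the receiving pan in the middle of its round rubber plate, then put on the fine, the medium and the coarse sieve in that order and the lid last, each one fully home in the piece below. Set every piece down rather than dropping it, and leave the pot, the bowl and the jar where they are.

Things in the scene. Friction and masses are not known exactly. Their poses are not given: they have to be found in the camera images.
- pan: Receiving pan of the sieve nest: shallow plain steel cup with a closed smooth bottom and no mesh, 66 mm outside diameter, 26 mm high, wall 3 mm (mouth 60 mm), flat foot. Lies upright. Origin: centre of its underside; z up, rim at z = 26 mm. About 100 g.
- fine_sieve: Fine sieve: lowest ring, mesh so dense (2.4 mm pitch) that it looks a closed dark grey cloth. Upright steel ring, 66 mm outside, 60 mm mouth, 20 mm high, on a tapered skirt 8 mm high (50 mm across its foot, 57 mm at the ring) that drops into the mouth below until the ring rests on that rim. Origin: centre of the skirt's foot; z up; ring from z = 8 to 28 mm. 110 g.
- medium_sieve: Medium sieve: middling height, square steel mesh of 6.5 mm pitch (nine wires each way). Upright steel ring, 66 mm outside, 60 mm mouth, 27 mm high, on a tapered skirt 8 mm high (50 mm across its foot, 57 mm at the ring) that drops into the mouth below until the ring rests on that rim. Origin: centre of the skirt's foot; z up; ring from z = 8 to 35 mm. 120 g.
- coarse_sieve: Coarse sieve: tallest ring, wide open square steel mesh of 14 mm pitch (five wires each way), the bench shows through. Upright steel ring, 66 mm outside, 60 mm mouth, 34 mm high, on a tapered skirt 8 mm high (50 mm across its foot, 57 mm at the ring) that drops into the mouth below until the ring rests on that rim. Origin: centre of the skirt's foot; z up; ring from z = 8 to 42 mm. 140 g.
- lid: Lid: flat steel disc 66 mm across with a central round knob 18 mm across; below it a tapered skirt 8 mm high (50 mm across its foot, 57 mm at the disc) that drops into the mouth below. Lies knob up on its skirt. Origin: centre of the skirt's foot; z up; disc from z = 8 to 12 mm, knob from z = 12 to 36 mm. 100 g.
- vibrator: Small vibrating table, fixed: grey square housing 150 x 150 mm with a dial and a switch on its front, and on top a round flat plate 120 mm in diameter covered with black rubber, its top 65 mm above the bench. The plate does not move. Origin: on the bench, straight below the centre of the plate; z up, x away from the face with the dial.
- plant_pot: Bystander, loose: small terracotta plant pot, 72 mm across the rim, 56 mm high. Origin: centre of its underside. To be left where it is.
- bisque_bowl: Bystander, loose: small off-white bisque bowl, 82 mm across, 36 mm high. Origin: centre of its underside. To be left where it is.
- glaze_jar: Bystander, loose: closed glass jar with a black cap, 54 mm in diameter, 58 mm high. Origin: centre of its underside. To be left where it is.

How it is judged:
On the way, in this order (a step that is already met when the one before it is completed fails the run):
1. the receiving pan stands in the middle of the vibrating table's plate (horizontal distance between pan and vibrator below 0.02 m and z of pan in the frame of vibrator between 0.0625 and 0.0675 m and angle between pan's own z axis and vertical below 0.06 rad), for 0.2 s.
2. the fine sieve is seated in the pan (all of step 1 and horizontal distance between fine_sieve and pan below 0.004 m and z of fine_sieve in the frame of pan between 0.0155 and 0.0205 m and angle between fine_sieve's own z axis and vertical below 0.06 rad), for 0.2 s.
3. the medium sieve is seated in the fine sieve (all of step 2 and horizontal distance between medium_sieve and fine_sieve below 0.004 m and z of medium_sieve in the frame of fine_sieve between 0.0175 and 0.0225 m and angle between medium_sieve's own z axis and vertical below 0.06 rad), for 0.2 s.
4. the coarse sieve is seated in the medium sieve (all of step 3 and horizontal distance between coarse_sieve and medium_sieve below 0.004 m and z of coarse_sieve in the frame of medium_sieve between 0.0245 and 0.0295 m and angle between coarse_sieve's own z axis and vertical below 0.06 rad), for 0.2 s.
5. the lid is seated on the coarse sieve (all of step 4 and horizontal distance between lid and coarse_sieve below 0.004 m and z of lid in the frame of coarse_sieve between 0.0315 and 0.0365 m and angle between lid's own z axis and vertical below 0.06 rad), for 0.2 s.
At the end, for the whole second after the job is handed in: The nest stands on the vibrating table's plate, pan at the bottom within 20 mm of the plate's centre, then fine, medium and coarse sieve and lid, each centred on the one below within 4 mm, seated to within 2.5 mm of fully home, upright within 0.06 rad, and at rest (all of step 5 and linear speed of each of pan, fine_sieve, medium_sieve, coarse_sieve, lid below 0.02 m/s); the robot touches nothing.
It fails at once if the plant pot, the bisque bowl or the glaze jar is moved by more than 30 mm (distance of any of plant_pot, bisque_bowl, glaze_jar from where it was at the start of the episode above 0.03 m).
It fails at once if a piece of the nest is dropped (falls free for about 3 cm or more) ((linear speed of pan above 0.75 m/s and contact force between the fingers and pan below 0.02 N) or (linear speed of fine_sieve above 0.75 m/s and contact force between the fingers and fine_sieve below 0.02 N) or (linear speed of medium_sieve above 0.75 m/s and contact force between the fingers and medium_sieve below 0.02 N) or (linear speed of coarse_sieve above 0.75 m/s and contact force between the fingers and coarse_sieve below 0.02 N) or (linear speed of lid above 0.75 m/s and contact force between the fingers and lid below 0.02 N)).
It also fails if it takes over 109 s, if anything falls off the work surface, if the arm or the gripper's body presses on something with over 40 N, if the wrist force passes 120 N, or if a joint passes its speed limit or range.

## Robot

A 6-joint arm with a two-finger parallel gripper is mounted at the origin on the work surface. World frame = base frame: x ahead of the robot, y to its left, z up, the work surface at z = 0. Lengths are in m, angles in rad, forces in N, time in s.
With the tool pointing down it reaches from about 0.4 to 0.925 m from the base axis. Payload 12.5 kg.
Tool frame: the origin (TCP) lies midway between the tips of the shut fingers; the grasp point (between the pads) lies 19 mm behind it; z points along the fingers, x is the direction in which the jaws open and shut, and the axes are right-handed (so a half turn about z gives the same grasp; the last joint's range is limited). The gripper opens to 95 mm and grips with 3 to 60 N. Pads are 20 mm wide; open, the fingers measure 119 mm over their backs; the gripper's body (75 mm by 180 mm) begins 59 mm behind the grasp point.
Start: joints at [-1.23, 0.491, 1.559, -0, 1.092, -0.106], TCP at [0.27, -0.564, 0.215] pointing down, gripper open.
Joint ranges: [-3.1, 3.1], [-0.84, 2.19], [0.05, 2.79], [-1.13, 4.28], [0.06, 2.93], [-2.69, 2.69]. Speed limits (rad/s): [2.22, 2.22, 2.79, 3.14, 3.14, 3.14].

## Interface

Orientations are given as a unit quaternion [x, y, z, w].
In Python, from bench import observe, viewer, order gives the robot as it stands.
- The arm moves only by the tool step_arm, never from a script. Its argument "commands" is text: rows parted by semicolons, each of 7 numbers parted by spaces: the shift along the tool's x, y, z in mm, then the turn, a rotation vector about the tool's x, y, z in rad, then the finger opening in mm, from 0 to 95.1. In form: tx ty tz rx ry rz grip; .... A call has exactly 8 rows; each row is the pose to reach, as a shift and turn from the pose commanded when the call began, along the tool's axes at that moment; what a row does not reach only later rows make up. A row lasts 1/12 s, in which the tool goes at most 41.7 mm and 7.16 degrees, less where a joint would pass 70% of its speed; a pose out of reach is approached as far as the arm can. A call with a gripper value outside its range is refused whole. The fingers move at their own pace and stop on an object; the grip force is fixed at half the most. Time passes only in rows, so rows that repeat a pose let the fingers close, or fill a call up. It gives the time, the measured TCP pose, the force and the opening at its end, in the units of the state.
- observe(): the state, without advancing time (a new reading comes with each control period).
- viewer.grab_frame(name): name is "scene" or "top" or "wrist"; returns the picture (480x640x3 uint8, red, green, blue); there is no depth.
- viewer.calibration(name): a dict with "K" (3x3 intrinsics, pixels), "R" (3x3) and "t" (3): a world point X has camera coordinates R X + t. Camera axes: x right, y down, z forward; pixel columns grow to the right and rows downward; lengths in m; the calibration is good to about 2 mm. The wrist camera is an equidistant fisheye: a pixel r from the principal point sees the ray r / f radians off the axis. A picture is of the moment at which its call begins: read the wrist's pose just before it. calibration takes no time and is no camera call; for the wrist camera it gives the pose at the moment of the call.
- order.finish_job(): hands the job in, once; it reports no verdict.
The state is a dict: "t": time; "joint_pos": joint angles; "qd": joint speeds; "joint_efforts": joint torques, N m; "tool_pos": TCP position; "tool_rot": TCP orientation; "ft_force": force on the tool from outside, world axes, zero at the start; "moment": the same for the moment, N m; "finger_gap": opening from 0.0 (shut) to 1.0 (fully open).
Only numpy, scipy, OpenCV 4.12 (cv2) and the standard library are available. Lean on these libraries where they do the work, as an engineer would, in place of code of your own. Each camera call takes 0.05 s, during which the arm holds its last target.

## Working session

There is one attempt and no reset: what is moved stays moved. The work goes in short steps, Python scripts to look and compute and a tool call to move; the robot and the scene stay as the last step left them, time stands still between calls to the robot, and variables do not carry over. Pictures are saved under pics/ and viewed, and the job is handed in when it is done.

Besides the shell and the picture viewer there is one more tool, called as name(argument=value, ...), one argument or row to a line, values as JSON. step_arm: Moves the arm, as the interface text tells. Its arguments: {"type":"object","properties":{"commands":{"type":"string"}},"required":["commands"]}

```bash
mkdir -p pics; python3 - <<'E'
from bench import observe, viewer, order
import cv2
s=observe();print(s)
for n in("scene","top","wrist"):
    c=viewer.calibration(n);print(n,c)
    cv2.imwrite(f"pics/{n}0.png",viewer.grab_frame(n)[:,:,::-1])
E
ls
```

```text
{'t': 0.0, 'joint_pos': array([-1.22958518e+00,  4.91570073e-01,  1.55949228e+00, -9.02644521e-06,
        1.09170587e+00, -1.05586828e-01]), 'qd': array([-0.00013546, -0.0010582 ,  0.00027839, -0.00108769,  0.00029284,
       -0.00057112]), 'joint_efforts': array([-1.29781853e-03, -6.12647295e+01, -2.58179283e+01,  6.92218076e-02,
        4.82697668e-02, -1.38591836e-04]), 'tool_pos': array([ 0.26998614, -0.56338161,  0.21404047]), 'tool_rot': array([ 8.46192448e-01, -5.32877091e-01, -4.64076304e-04, -3.60748015e-04]), 'ft_force': array([-0.51704429,  0.48519533, -0.9849101 ]), 'moment': array([-0.03389952,  0.00282581,  0.00731825]), 'finger_gap': 0.9984244501776959}
scene {'K': array([[451.68334588,   0.        , 328.57019851],
       [  0.        , 451.68334588, 232.3750792 ],
       [  0.        ,   0.        ,   1.        ]]), 'R': array([[ 0.81837181,  0.57441458, -0.01776183],
       [ 0.41563979, -0.61294287, -0.67197069],
       [-0.39687675,  0.54253934, -0.74036471]]), 't': array([-0.44125838, -0.20170056,  1.09584871])}
top {'K': array([[444.1271484 ,   0.        , 309.25251625],
       [  0.        , 444.1271484 , 241.54510188],
       [  0.        ,   0.        ,   1.        ]]), 'R': array([[ 0.0149727 , -0.99988453, -0.00259747],
       [-0.99945586, -0.01488982, -0.02943266],
       [ 0.02939058,  0.00303675, -0.99956339]]), 't': array([-0.00242683,  0.52177494,  0.83111595])}
wrist {'K': array([[371.64829954,   0.        , 317.21881629],
       [  0.        , 371.64829954, 248.62094926],
       [  0.        ,   0.        ,   1.        ]]), 'R': array([[ 4.31492257e-01, -9.02116287e-01, -7.97765385e-04],
       [-8.62598757e-01, -4.12849131e-01,  2.92367885e-01],
       [-2.64079188e-01, -1.25466327e-01, -9.56305591e-01]]), 't': array([-0.62531745, -0.03217569,  0.39323974])}
pics
```

View pics/scene0.png

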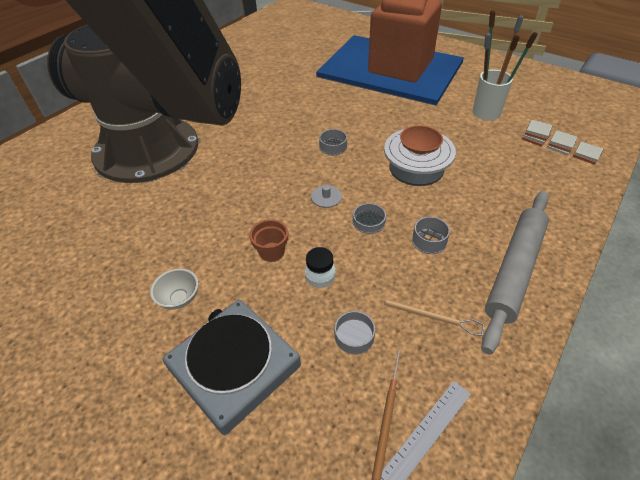

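View pics/top0.png

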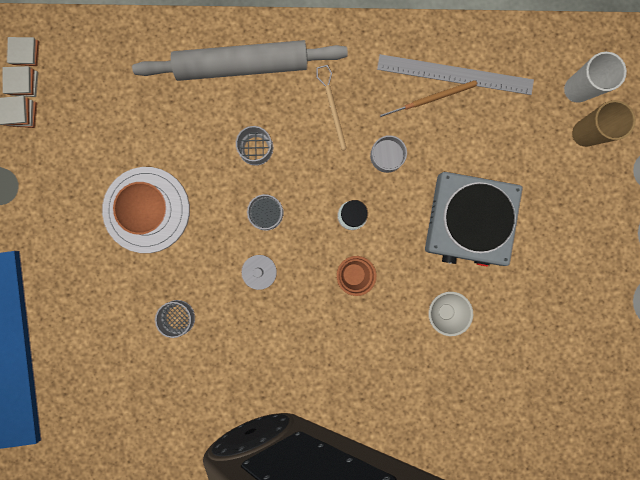

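View pics/wrist0.png

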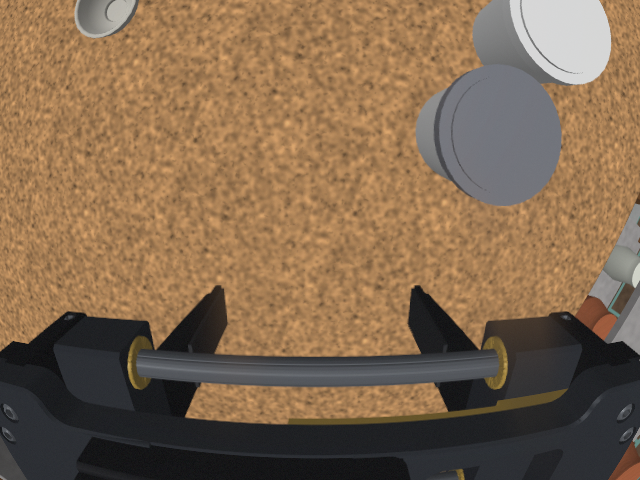

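Top shows vibrator plate (480,217), pan (388,154), fine (265,212), medium (174,319), coarse (254,145), lid (258,272); jar (353,214), pot (356,275), bowl (451,314). Now I refine these with circle overlays.

```bash
cat > h.py <<'E'
import numpy as np, cv2, json
from bench import observe, viewer, order
from scipy.spatial.transform import Rotation as Rn
def proj(c,X):
    x=(np.asarray(X)@c['R'].T+c['t'])@c['K'].T
    return x[:,:2]/x[:,2:]
def back(c,uv,z):
    d=c['R'].T@np.linalg.inv(c['K'])@np.array([uv[0],uv[1],1.]); o=-c['R'].T@c['t']
    return (o+d*(z-o[2])/d[2])[:2]
def circ(x,y,z,r,n=180):
    a=np.linspace(0,2*np.pi,n,endpoint=False)
    return np.c_[x+r*np.cos(a),y+r*np.sin(a),0*a+z]
def fit(img,c,x,y,z,r,rng=.012,step=.0005,sgn=0):
    # best centre: mean radial gradient magnitude along the projected circle
    g=cv2.GaussianBlur(img,(0,0),.8).astype(float)
    best=None
    def samp(rr,x,y):
        p=proj(c,circ(x,y,z,rr)).astype(np.float32)
        return cv2.remap(g.astype(np.float32),p[:,0][None],p[:,1][None],cv2.INTER_LINEAR)[0]
    for dx in np.arange(-rng,rng+1e-9,step):
        for dy in np.arange(-rng,rng+1e-9,step):
            s=np.median(np.abs(samp(r+.0015,x+dx,y+dy)-samp(r-.0015,x+dx,y+dy)).sum(1))
            if best is None or s>best[0]: best=(s,x+dx,y+dy)
    return best
E
cat > a.py <<'E'
from h import *
ct=viewer.calibration('top');cs=viewer.calibration('scene')
it=cv2.imread('pics/top0.png');is_=cv2.imread('pics/scene0.png')
P=dict(pan=(388,154,.026,.033),fine=(265,212,.028,.033),medium=(174,319,.035,.033),coarse=(254,145,.042,.033),lid=(258,272,.012,.033),plate=(480,217,.065,.06),jar=(353,214,.058,.027),pot=(356,275,.056,.036),bowl=(451,314,.036,.041))
ot=cv2.resize(it,None,fx=4,fy=4,interpolation=2);os_=cv2.resize(is_,None,fx=4,fy=4,interpolation=2)
R={}
for n,(u,v,z,r) in P.items():
    x,y=back(ct,(u,v),z)
    b=fit(it,ct,x,y,z,r); s=fit(is_,cs,b[1],b[2],z,r)
    print(n,np.round([x,y],4),'top',np.round(b,4),'scene',np.round(s,4)); R[n]=b[1:]
    for im,c,q in((ot,ct,b),(os_,cs,s)):
        cv2.polylines(im,[((proj(c,circ(q[1],q[2],z,r))+.5)*4-.5).round().astype(int)],True,(0,255,0),1)
json.dump(R,open('pos.json','w'))
def crop(im,c,n):
    u,v=proj(c,[[*R[n],P[n][2]]])[0]*4; u,v=int(u),int(v);h=130
    return cv2.resize(im[max(v-h,0):v+h,max(u-h,0):u+h],(150,150))
rows=[np.hstack([crop(o,c,n) for n in L]) for L in(['pan','fine','medium','coarse','lid'],) for o,c in((ot,ct),(os_,cs))]
cv2.imwrite('pics/ov1.png',np.vstack(rows))
cv2.imwrite('pics/ov2.png',cv2.resize(ot[600:1200,1500:2300],None,fx=.9,fy=.9))
E
python3 a.py
```

```text
pan [ 0.686  -0.1385] top [74.356   0.685  -0.1375] scene [77.2305  0.6935 -0.1425]
fine [0.5745 0.0878] top [56.9243  0.574   0.0873] scene [51.939   0.575   0.0843]
medium [0.3763 0.2492] top [86.8926  0.3778  0.2467] scene [47.7378  0.3768  0.2487]
coarse [0.6954 0.1086] top [87.1094  0.6944  0.1081] scene [61.2324  0.7019  0.1071]
lid [0.4631 0.1006] top [64.2783  0.4636  0.0996] scene [49.1899  0.4626  0.1001]
plate [ 0.5678 -0.2947] top [242.6211   0.5673  -0.2952] scene [286.918    0.5688  -0.2962]
jar [ 0.5704 -0.0718] top [ 9.8832e+01  5.7090e-01 -6.9800e-02] scene [ 1.4904e+02  5.7440e-01 -8.0300e-02]
pot [ 0.4622 -0.0787] top [46.9146  0.4617 -0.0802] scene [66.1406  0.4647 -0.0827]
bowl [ 0.3932 -0.2539] top [81.1807  0.3942 -0.2524] scene [91.8984  0.3927 -0.2534]
```

View pics/ov1.png

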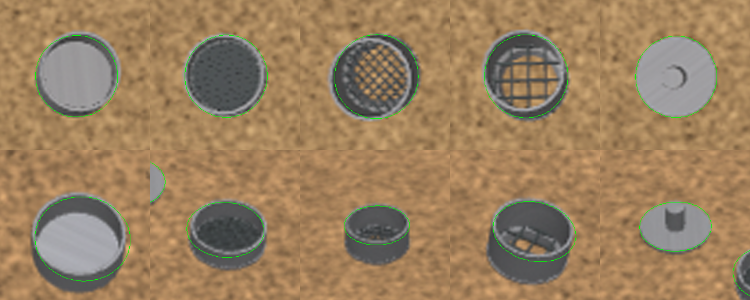

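View pics/ov2.png

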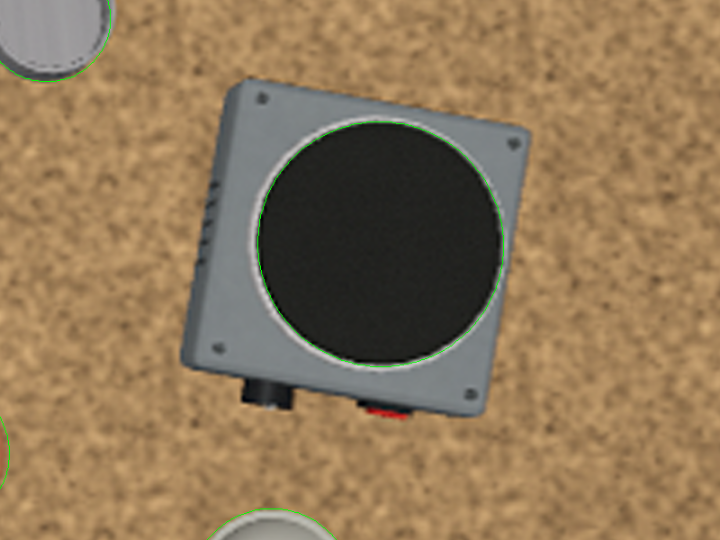

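```bash
cat >> h.py <<'E'
def fitrim(img,c,x,y,z,rng=.012,step=.0005):
    # centre whose 30..33 mm annulus is evenly light steel (grey, unlike cork or the shaded wall)
    f=img.astype(np.float32); val=f.mean(2)-1.5*(f[...,2]-f[...,0]).clip(0)
    val=cv2.GaussianBlur(val,(0,0),.5); best=[]
    for dx in np.arange(-rng,rng+1e-9,step):
        for dy in np.arange(-rng,rng+1e-9,step):
            s=0
            for rr,w in((.0315,1),(.0309,.5),(.0321,.5)):
                p=proj(c,circ(x+dx,y+dy,z,rr)).astype(np.float32)
                v=cv2.remap(val,p[:,0][None],p[:,1][None],cv2.INTER_LINEAR)[0]
                s+=w*np.minimum(v,np.percentile(v,70)).mean()
            best.append((s,x+dx,y+dy))
    best.sort(reverse=True); return best[0]
E
cat > b.py <<'E'
from h import *
ct=viewer.calibration('top');cs=viewer.calibration('scene')
it=cv2.imread('pics/top0.png');is_=cv2.imread('pics/scene0.png')
R=json.load(open('pos.json'));Z=dict(pan=.026,fine=.028,medium=.035,coarse=.042)
F=6;rows=[[],[]]
for n,z in Z.items():
    for k,(im,c) in enumerate(((it,ct),(is_,cs))):
        q=fitrim(im,c,*R[n],z); print(n,k,np.round(q,4))
        o=cv2.resize(im,None,fx=F,fy=F,interpolation=2)
        for r in(.030,.033):cv2.polylines(o,[((proj(c,circ(q[1],q[2],z,r))+.5)*F-.5).round().astype(int)],True,(0,255,0),1)
        u,v=(proj(c,[[*R[n],z]])[0]*F).astype(int);h=150
        rows[k].append(cv2.resize(o[v-h:v+h,u-h:u+h],(200,200)))
cv2.imwrite('pics/ov3.png',np.vstack([np.hstack(r) for r in rows]))
E
python3 b.py
```

```text
pan 0 [ 2.533578e+02  6.890000e-01 -1.400000e-01]
pan 1 [ 2.607244e+02  6.895000e-01 -1.405000e-01]
fine 0 [2.528907e+02 5.755000e-01 8.930000e-02]
fine 1 [2.229232e+02 5.755000e-01 8.880000e-02]
medium 0 [245.8168   0.3758   0.2517]
medium 1 [199.6024   0.3753   0.2512]
coarse 0 [2.461579e+02 6.984000e-01 1.106000e-01]
coarse 1 [2.322697e+02 6.989000e-01 1.101000e-01]
```

View pics/ov3.png

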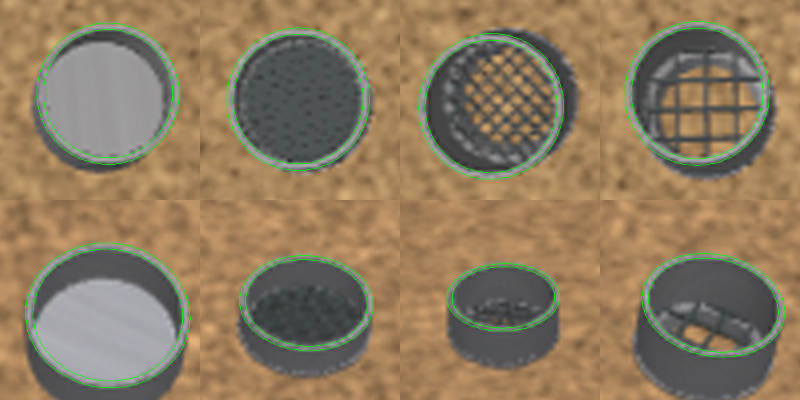

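Both cameras now agree to 0.5 mm: pan (0.689,-0.140), fine (0.5755,0.089), medium (0.3755,0.2515), coarse (0.6985,0.1105), lid (0.463,0.100), plate (0.568,-0.2955).

```bash
cat > d.py <<'E'
import sys
from h import *
s=observe(); R=Rn.from_quat(s['tool_rot']).as_matrix()
T=np.array([float(a) for a in sys.argv[1:4]])
print('t',round(s['t'],2),'tcp',np.round(s['tool_pos'],4),'gap',round(s['finger_gap']*95.1,1),'F',np.round(s['ft_force'],1),'x axis',np.round(R[:,0],3))
print('delta mm',np.round(R.T@(T-s['tool_pos'])*1000,1))
E
python3 d.py .689 -.140 .215
```

```text
t 0.15 tcp [ 0.27   -0.5635  0.2142] gap 94.7 F [-0.1 -0.8 -0.9] x axis [ 0.432 -0.902 -0.001]
delta mm [-200.9 -560.8   -0.6]
```

step_arm(
  commands="-100 -280 0 0 0 0 95;-100 -280 0 0 0 0 95;-100 -280 0 0 0 0 95;-100 -280 0 0 0 0 95;-100 -280 0 0 0 0 95;-100 -280 0 0 0 0 95;-100 -280 0 0 0 0 95;-100 -280 0 0 0 0 95",
)

```text
t: 0.82
tool_pos: [0.4827, -0.3482, 0.2146]
tool_rot: [0.847, -0.531, 0.0, -0.001]
ft_force: [-0.0, -0.2, 0.1]
finger_gap: 0.998
```

step_arm(
  commands="-100 -280 0 0 0 0 95;-100 -280 0 0 0 0 95;-100 -280 0 0 0 0 95;-100 -280 0 0 0 0 95;-100 -280 0 0 0 0 95;-100 -280 0 0 0 0 95;-100 -280 0 0 0 0 95;-100 -280 0 0 0 0 95",
)

```text
t: 1.48
tool_pos: [0.6919, -0.1365, 0.2138]
tool_rot: [0.847, -0.531, -0.0, -0.001]
ft_force: [0.8, -0.0, -0.2]
finger_gap: 1.0
```

```bash
python3 d.py .689 -.140 .06
```

```text
t 1.48 tcp [ 0.6919 -0.1365  0.2138] gap 95.1 F [ 0.8 -0.  -0.2] x axis [ 0.436 -0.9   -0.001]
delta mm [  2.    4.2 153.8]
```

step_arm(
  commands="2 4 130 0 0 0 95;2 4 130 0 0 0 95;2 4 150 0 0 0 95;2 4 150 0 0 0 95;2 4 150 0 0 0 95;2 4 150 0 0 0 95;2 4 150 0 0 0 95;2 4 150 0 0 0 95",
)

```text
t: 2.15
tool_pos: [0.687, -0.1453, 0.0672]
tool_rot: [0.846, -0.533, 0.002, -0.0]
ft_force: [0.5, -0.3, -0.2]
finger_gap: 1.0
```

```bash
python3 d.py .689 -.140 .005; python3 - <<'E'
from h import *
cv2.imwrite("pics/w1.png",viewer.grab_frame("wrist")[:,:,::-1])
E
```

```text
t 2.15 tcp [ 0.687  -0.1453  0.0672] gap 95.1 F [ 0.5 -0.3 -0.2] x axis [ 0.432 -0.902  0.003]
delta mm [-4.1 -3.9 62.2]
```

View pics/w1.png

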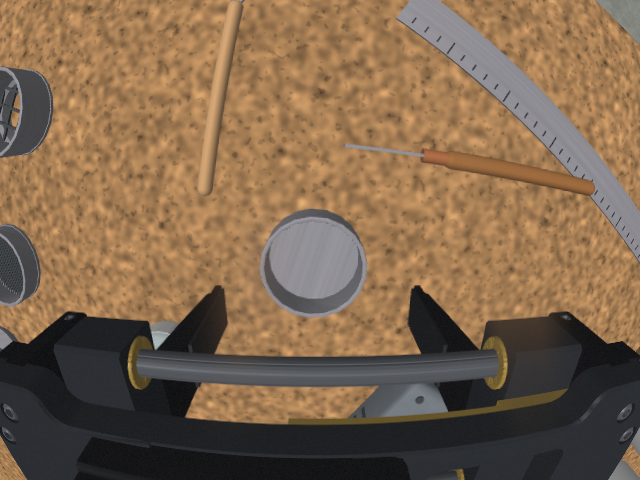

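step_arm(
  commands="-4 -4 20 0 0 0 95;-4 -4 40 0 0 0 95;-4 -4 52 0 0 0 95;-4 -4 60 0 0 0 95;-4 -4 60 0 0 0 95;-4 -4 60 0 0 0 95;-4 -4 60 0 0 0 95;-4 -4 60 0 0 0 95",
)

```text
t: 2.87
tool_pos: [0.6884, -0.1398, 0.0058]
tool_rot: [0.846, -0.533, 0.001, -0.0]
ft_force: [1.0, 0.0, -0.1]
finger_gap: 1.001
```

step_arm(
  commands="0 0 0 0 0 0 50;0 0 0 0 0 0 50;0 0 0 0 0 0 50;0 0 0 0 0 0 50;0 0 0 0 0 0 50;0 0 0 0 0 0 50;0 0 0 0 0 0 50;0 0 0 0 0 0 50",
)

```text
t: 3.53
tool_pos: [0.6879, -0.1396, 0.0048]
tool_rot: [0.846, -0.533, 0.0, 0.0]
ft_force: [-0.7, -1.1, 2.0]
finger_gap: 0.7
```

```bash
python3 d.py .689 -.140 .005; python3 - <<'E'
from h import *
cv2.imwrite("pics/w2.png",viewer.grab_frame("wrist")[:,:,::-1])
E
```

```text
t 3.53 tcp [ 0.6879 -0.1396  0.0048] gap 66.6 F [-0.7 -1.1  2. ] x axis [ 0.432 -0.902  0.   ]
delta mm [ 0.8 -0.8 -0.2]
```

View pics/w2.png

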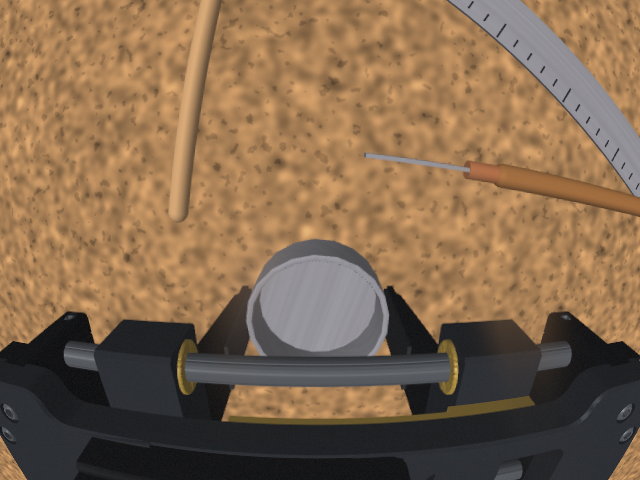

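step_arm(
  commands="0 0 -40 0 0 0 50;0 0 -80 0 0 0 50;0 0 -115 0 0 0 50;20 40 -115 0 0 0 50;40 80 -115 0 0 0 50;60 118 -115 0 0 0 50;80 155 -115 0 0 0 50;88 175 -115 0 0 0 50",
)

```text
t: 4.25
tool_pos: [0.566, -0.2967, 0.1196]
tool_rot: [0.846, -0.533, -0.0, 0.0]
ft_force: [0.5, -0.5, -1.1]
finger_gap: 0.699
```

step_arm(
  commands="0 0 0 0 0 0 50;0 0 0 0 0 0 50;0 0 20 0 0 0 50;0 0 35 0 0 0 50;0 0 40 0 0 0 50;0 0 40 0 0 0 50;0 0 40 0 0 0 50;0 0 40 0 0 0 50",
)

```text
t: 4.92
tool_pos: [0.5687, -0.2942, 0.0804]
tool_rot: [0.846, -0.533, 0.001, 0.0]
ft_force: [-0.5, -0.5, -0.3]
finger_gap: 0.7
```

```bash
python3 d.py .568 -.2955 .0698; python3 - <<'E'
from h import *
cv2.imwrite("pics/s3.png",viewer.grab_frame("scene")[250:450,100:340,::-1].repeat(3,0).repeat(3,1))
E
```

```text
t 4.92 tcp [ 0.5687 -0.2942  0.0804] gap 66.5 F [-0.5 -0.5 -0.3] x axis [ 0.433 -0.901  0.001]
delta mm [ 0.8  1.2 10.6]
```

View pics/s3.png

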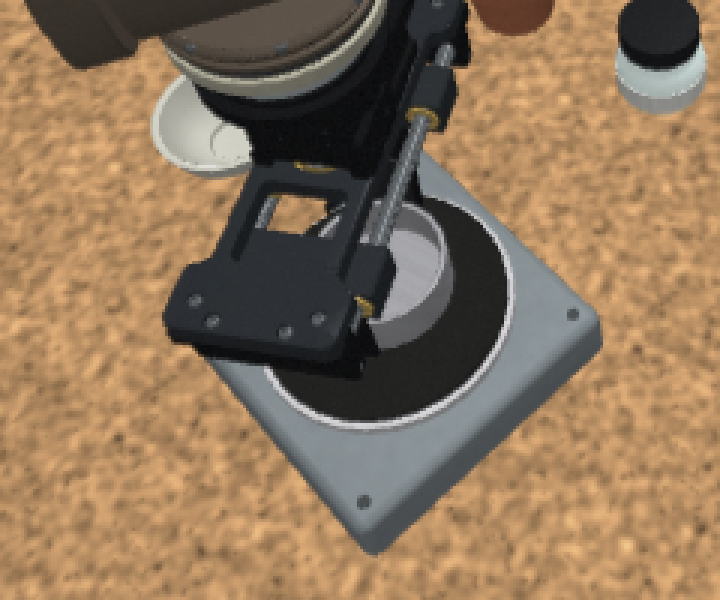

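Pan held upright over the plate centre, 10 mm up. Set it down slowly.

step_arm(
  commands="0 1 3 0 0 0 50;1 1 6 0 0 0 50;1 1 8 0 0 0 50;1 1 9.5 0 0 0 50;1 1 10.5 0 0 0 50;1 1 10.5 0 0 0 50;1 1 10.5 0 0 0 50;1 1 10.5 0 0 0 50",
)

```text
t: 5.63
tool_pos: [0.5675, -0.2959, 0.0697]
tool_rot: [0.846, -0.533, 0.0, 0.0]
ft_force: [-2.3, 1.0, 5.2]
finger_gap: 0.701
```

```bash
python3 d.py .568 -.2955 .0698
```

```text
t 5.63 tcp [ 0.5675 -0.2959  0.0697] gap 66.6 F [-2.3  1.   5.2] x axis [ 0.432 -0.902  0.   ]
delta mm [-0.1 -0.6 -0.1]
```

step_arm(
  commands="0 0 0 0 0 0 72;0 0 0 0 0 0 82;0 0 0 0 0 0 88;0 0 0 0 0 0 88;0 0 -10 0 0 0 88;0 0 -40 0 0 0 88;0 0 -80 0 0 0 88;0 0 -110 0 0 0 90",
)

```text
t: 6.3
tool_pos: [0.5677, -0.2959, 0.1821]
tool_rot: [0.846, -0.533, 0.001, 0.0]
ft_force: [-0.4, -0.3, 0.9]
finger_gap: 0.939
```

```bash
python3 d.py .5755 .089 .180
```

```text
t 6.3 tcp [ 0.5677 -0.2959  0.1821] gap 89.3 F [-0.4 -0.3  0.9] x axis [ 0.432 -0.902  0.001]
delta mm [-343.8 -173.3    1.9]
```

step_arm(
  commands="-172 -87 0 0 0 0 90;-172 -87 0 0 0 0 90;-344 -173 0 0 0 0 90;-344 -173 0 0 0 0 90;-344 -173 0 0 0 0 90;-344 -173 0 0 0 0 90;-344 -173 0 0 0 0 90;-344 -173 0 0 0 0 90",
)

```text
t: 6.97
tool_pos: [0.5737, 0.0394, 0.18]
tool_rot: [0.846, -0.533, 0.0, -0.0]
ft_force: [1.1, -0.8, 0.1]
finger_gap: 0.947
```

step_arm(
  commands="0 0 0 0 0 0 90;0 0 0 0 0 0 90;0 0 0 0 0 0 90;0 0 0 0 0 0 90;0 0 0 0 0 0 90;0 0 0 0 0 0 90;0 0 0 0 0 0 90;0 0 0 0 0 0 90",
)

```text
t: 7.63
tool_pos: [0.574, 0.0368, 0.1791]
tool_rot: [0.846, -0.533, 0.0, 0.0]
ft_force: [-0.6, -0.2, -0.4]
finger_gap: 0.948
```

```bash
python3 d.py .5755 .089 .060; cat > p.py <<'E'
import sys
from h import *
z=float(sys.argv[1]);n=sys.argv[2];F=6;out=[]
for k in sys.argv[3:] or('top','scene'):
    im=np.ascontiguousarray(viewer.grab_frame(k)[:,:,::-1]);c=viewer.calibration(k)
    q=fitrim(im,c,.568,-.2955,z);print(k,np.round(q,4))
    cv2.imwrite(f'pics/full_{n}_{k}.png',im)
    o=cv2.resize(im,None,fx=F,fy=F,interpolation=2)
    for r in(.030,.033):cv2.polylines(o,[((proj(c,circ(q[1],q[2],z,r))+.5)*F-.5).round().astype(int)],True,(0,255,0),1)
    u,v=(proj(c,[[.568,-.2955,z]])[0]*F).astype(int);h=240
    out.append(cv2.resize(o[v-h:v+h,u-h:u+h],(390,390)))
cv2.imwrite(f'pics/{n}.png',np.hstack(out))
E
python3 p.py .091 pan
```

```text
t 7.63 tcp [0.574  0.0368 0.1791] gap 90.1 F [-0.6 -0.2 -0.4] x axis [ 0.431 -0.902  0.   ]
delta mm [-46.5 -23.8 119.1]
top [ 3.290344e+02  5.680000e-01 -2.940000e-01]
scene [262.4817   0.5675  -0.2945]
```

View pics/pan.png

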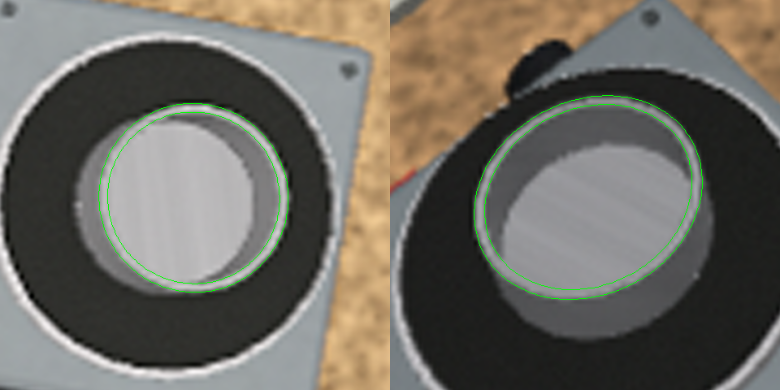

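Pan sits at (0.568,-0.294), upright on the plate within 2 mm of centre. On to the fine sieve.

step_arm(
  commands="-25 -12 20 0 0 0 92;-46.5 -23 50 0 0 0 92;-46.5 -23 90 0 0 0 92;-46.5 -23 120 0 0 0 92;-46.5 -23 140 0 0 0 92;-46.5 -23 155 0 0 0 92;-46.5 -23 160 0 0 0 92;-46.5 -23 160 0 0 0 92",
)

```text
t: 8.4
tool_pos: [0.5742, 0.0892, 0.018]
tool_rot: [0.846, -0.533, -0.001, 0.001]
ft_force: [0.1, 0.3, 0.5]
finger_gap: 0.968
```

```bash
python3 d.py .5746 .0886 .0110;python3 - <<'E'
from h import *
cv2.imwrite("pics/w4.png",viewer.grab_frame("wrist")[:,:,::-1])
E
```

```text
t 8.4 tcp [0.5742 0.0892 0.018 ] gap 92.1 F [0.1 0.3 0.5] x axis [ 0.432 -0.902 -0.001]
delta mm [ 0.8 -0.1  7. ]
```

View pics/w4.png

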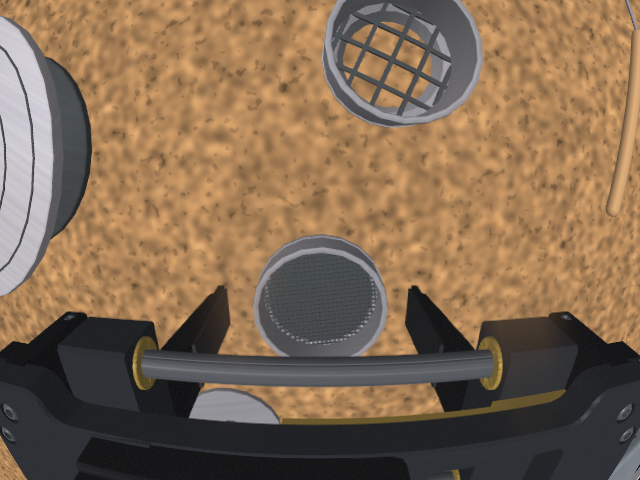

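step_arm(
  commands="0.5 0 4 0 0 0 92;0.5 0 7 0 0 0 92;0.5 0 7 0 0 0 80;0.5 0 7 0 0 0 50;0.5 0 7 0 0 0 50;0.5 0 7 0 0 0 50;0.5 0 7 0 0 0 50;0.5 0 7 0 0 0 50",
)

```text
t: 9.12
tool_pos: [0.575, 0.0888, 0.0124]
tool_rot: [0.846, -0.533, 0.0, -0.0]
ft_force: [-0.7, -0.6, 3.0]
finger_gap: 0.695
```

step_arm(
  commands="0 0 0 0 0 0 50;0 0 0 0 0 0 50;0 0 0 0 0 0 50;0 0 0 0 0 0 50;0 0 -4 0 0 0 50;0 0 -8 0 0 0 50;0 0 -15 0 0 0 50;0 0 -20 0 0 0 50",
)

```text
t: 9.78
tool_pos: [0.5749, 0.0889, 0.0328]
tool_rot: [0.846, -0.533, 0.0, -0.0]
ft_force: [0.5, -0.0, -0.8]
finger_gap: 0.691
```

```bash
python3 d.py .5677 -.2959 .1400;python3 - <<'E'
from h import *
cv2.imwrite("pics/w5.png",viewer.grab_frame("wrist")[:,:,::-1])
E
```

```text
t 9.78 tcp [0.5749 0.0889 0.0328] gap 65.7 F [ 0.5 -0.  -0.8] x axis [ 0.432 -0.902  0.   ]
delta mm [ 343.9  172.7 -107.2]
```

View pics/w5.png

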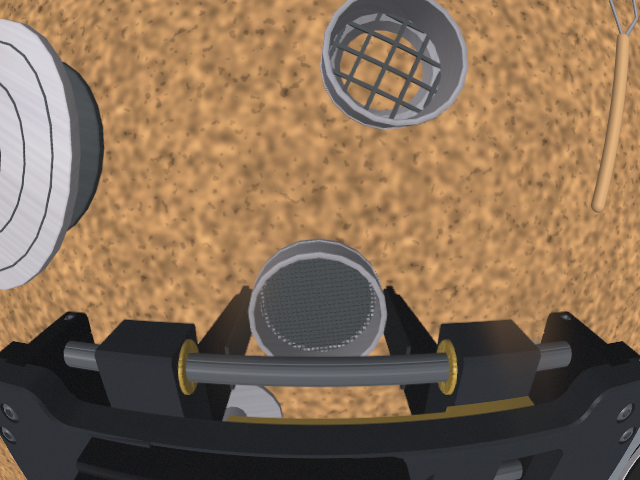

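step_arm(
  commands="0 0 -40 0 0 0 50;0 0 -80 0 0 0 50;30 15 -110 0 0 0 50;65 32 -115 0 0 0 50;100 50 -115 0 0 0 50;137 68 -115 0 0 0 50;172 86 -115 0 0 0 50;172 86 -115 0 0 0 50",
)

```text
t: 10.5
tool_pos: [0.5715, -0.1093, 0.1475]
tool_rot: [0.845, -0.535, 0.001, 0.0]
ft_force: [-0.3, 1.0, -0.1]
finger_gap: 0.692
```

step_arm(
  commands="30 15 0 0 0 0 50;65 32 0 0 0 0 50;100 50 0 0 0 0 50;137 68 0 0 0 0 50;160 80 0 0 0 0 50;172 86 0 0 0 0 50;172 86 0 0 0 0 50;172 86 0 0 0 0 50",
)

```text
t: 11.17
tool_pos: [0.5681, -0.2952, 0.1469]
tool_rot: [0.846, -0.533, -0.0, -0.0]
ft_force: [-0.0, 1.0, -1.0]
finger_gap: 0.689
```

```bash
python3 d.py .568 -.2957 .1050
```

```text
t 11.17 tcp [ 0.5681 -0.2952  0.1469] gap 65.5 F [-0.  1. -1.] x axis [ 0.431 -0.902 -0.001]
delta mm [ 0.4  0.3 41.9]
```

step_arm(
  commands="0 0 15 0 0 0 50;0 0 28 0 0 0 50;0 0 36 0 0 0 50;0 0 40 0 0 0 50;0 0 42 0 0 0 50;0 0 42 0 0 0 50;0 0 42 0 0 0 50;0 0 42 0 0 0 50",
)

```text
t: 11.83
tool_pos: [0.5686, -0.2957, 0.1058]
tool_rot: [0.846, -0.533, 0.0, 0.0]
ft_force: [-0.2, 0.5, -0.1]
finger_gap: 0.695
```

```bash
python3 d.py .568 -.2957 .0954; python3 - <<'E'
from h import *
cv2.imwrite("pics/s6.png",viewer.grab_frame("scene")[250:450,100:340,::-1].repeat(3,0).repeat(3,1))
cv2.imwrite("pics/w6.png",viewer.grab_frame("wrist")[:,:,::-1])
E
```

```text
t 11.83 tcp [ 0.5686 -0.2957  0.1058] gap 66.1 F [-0.2  0.5 -0.1] x axis [ 0.432 -0.902  0.001]
delta mm [-0.3  0.6 10.4]
```

View pics/s6.png

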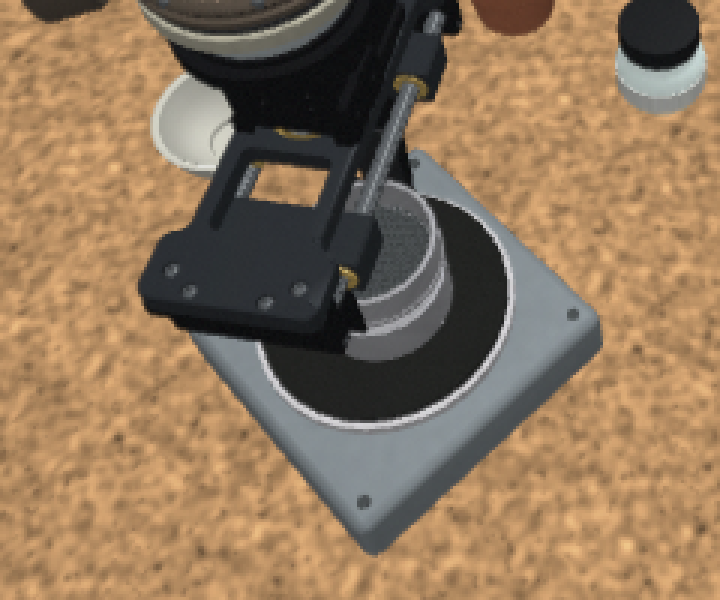

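View pics/w6.png

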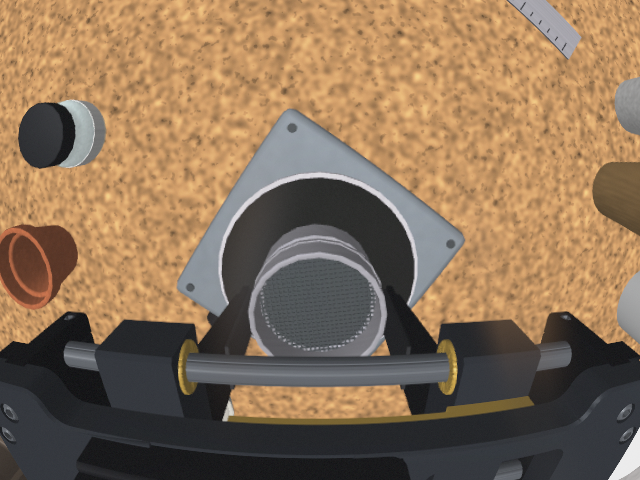

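Fine sieve sits just over the pan mouth, looks aligned. Lower slowly.

step_arm(
  commands="0 0.5 3 0 0 0 50;0 0.5 5.5 0 0 0 50;0 0.5 7.5 0 0 0 50;0 0.5 9 0 0 0 50;0 0.5 10 0 0 0 50;0 0.5 10.5 0 0 0 50;0 0.5 10.5 0 0 0 50;0 0.5 10.5 0 0 0 50",
)

```text
t: 12.6
tool_pos: [0.5678, -0.2959, 0.0954]
tool_rot: [0.846, -0.533, 0.0, 0.0]
ft_force: [-2.7, 2.2, 7.2]
finger_gap: 0.695
```

```bash
python3 d.py .568 -.2957 .0954
```

```text
t 12.6 tcp [ 0.5678 -0.2959  0.0954] gap 66.1 F [-2.7  2.2  7.2] x axis [ 0.432 -0.902  0.   ]
delta mm [-0.1 -0.2 -0. ]
```

step_arm(
  commands="0 0 0 0 0 0 72;0 0 0 0 0 0 82;0 0 0 0 0 0 90;0 0 0 0 0 0 90;0 0 -10 0 0 0 90;0 0 -40 0 0 0 90;0 0 -80 0 0 0 90;0 0 -100 0 0 0 90",
)

```text
t: 13.27
tool_pos: [0.5687, -0.2964, 0.1992]
tool_rot: [0.846, -0.533, 0.002, 0.0]
ft_force: [-0.0, 0.7, 0.4]
finger_gap: 0.948
```

```bash
python3 d.py .3750 .2513 .180
```

```text
t 13.27 tcp [ 0.5687 -0.2964  0.1992] gap 90.1 F [-0.   0.7  0.4] x axis [ 0.432 -0.902  0.004]
delta mm [-577.7  -61.9   17.3]
```

step_arm(
  commands="-289 -31 0 0 0 0 90;-289 -31 0 0 0 0 90;-289 -31 0 0 0 0 90;-289 -31 0 0 0 0 90;-289 -31 0 0 0 0 90;-289 -31 0 0 0 0 90;-289 -31 0 0 0 0 90;-289 -31 0 0 0 0 90",
)

```text
t: 13.93
tool_pos: [0.4683, -0.0171, 0.1955]
tool_rot: [0.847, -0.531, -0.001, -0.0]
ft_force: [0.2, -0.5, 0.1]
finger_gap: 0.946
```

step_arm(
  commands="-289 -31 0 0 0 0 90;-289 -31 0 0 0 0 90;-289 -31 0 0 0 0 90;-289 -31 0 0 0 0 90;-289 -31 0 0 0 0 90;-289 -31 0 0 0 0 90;-289 -31 0 0 0 0 90;-289 -31 0 0 0 0 90",
)

```text
t: 14.6
tool_pos: [0.3721, 0.2571, 0.1954]
tool_rot: [0.848, -0.531, 0.0, -0.001]
ft_force: [0.2, -0.4, -0.2]
finger_gap: 0.945
```

```bash
python3 d.py .3750 .2513 .050; python3 p.py .111 fine
```

```text
t 14.6 tcp [0.3721 0.2571 0.1954] gap 89.8 F [ 0.2 -0.4 -0.2] x axis [ 0.437 -0.9   -0.001]
delta mm [6.600e+00 1.000e-01 1.454e+02]
top [263.0505   0.5675  -0.294 ]
scene [247.0066   0.5675  -0.295 ]
```

View pics/fine.png

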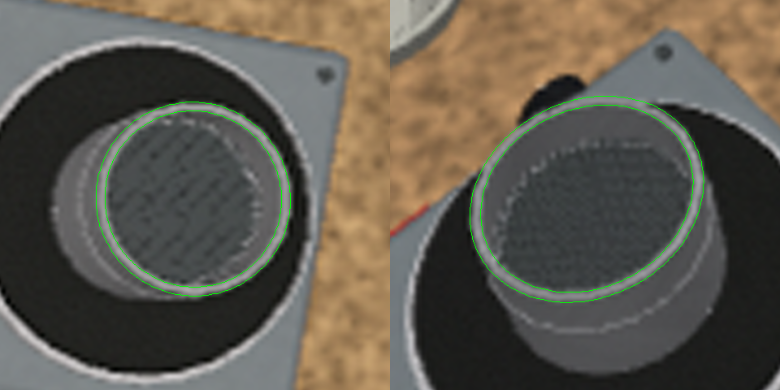

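Fine is home (rim fits z = 0.111 in both views, centred). Now the medium sieve.

step_arm(
  commands="1.5 -0.5 30 0 0 0 92;1.5 -0.5 60 0 0 0 92;1.5 -0.5 90 0 0 0 92;1.5 -0.5 120 0 0 0 92;1.5 -0.5 140 0 0 0 92;1.5 -0.5 140 0 0 0 92;1.5 -0.5 140 0 0 0 92;1.5 -0.5 140 0 0 0 92",
)

```text
t: 15.37
tool_pos: [0.3761, 0.2505, 0.0557]
tool_rot: [0.846, -0.533, 0.0, -0.0]
ft_force: [0.5, 0.3, 0.8]
finger_gap: 0.969
```

```bash
python3 d.py .3750 .2513 .013;python3 - <<'E'
from h import *
cv2.imwrite("pics/w7.png",viewer.grab_frame("wrist")[:,:,::-1])
E
```

```text
t 15.37 tcp [0.3761 0.2505 0.0557] gap 92.2 F [0.5 0.3 0.8] x axis [ 0.431 -0.902  0.   ]
delta mm [-1.2  0.7 42.7]
```

View pics/w7.png

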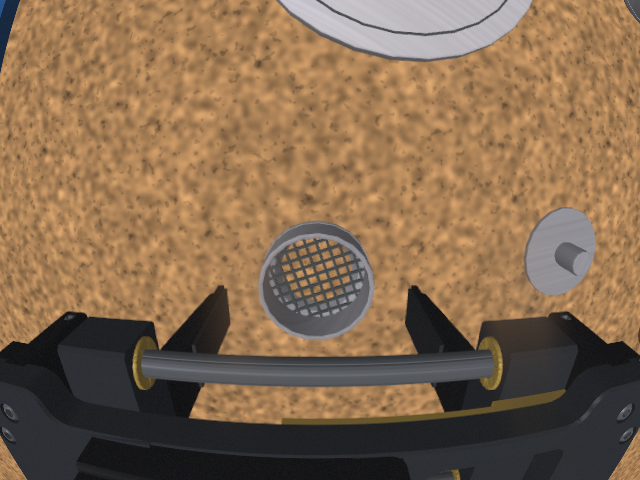

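step_arm(
  commands="-1 0.5 20 0 0 0 92;-1 0.5 34 0 0 0 92;-1 0.5 40 0 0 0 92;-1 0.5 42 0 0 0 92;-1 0.5 42 0 0 0 92;-1 0.5 42 0 0 0 70;-1 0.5 42 0 0 0 50;-1 0.5 42 0 0 0 50",
)

```text
t: 16.08
tool_pos: [0.3746, 0.2518, 0.0132]
tool_rot: [0.846, -0.533, 0.0, -0.0]
ft_force: [0.2, 0.8, 0.0]
finger_gap: 0.81
```

step_arm(
  commands="0 0 0 0 0 0 50;0 0 0 0 0 0 50;0 0 0 0 0 0 50;0 0 0 0 0 0 50;0 0 0 0 0 0 50;0 0 0 0 0 0 50;0 0 0 0 0 0 50;0 0 0 0 0 0 50",
)

```text
t: 16.75
tool_pos: [0.3745, 0.2517, 0.0129]
tool_rot: [0.846, -0.533, 0.0, -0.0]
ft_force: [-0.2, -0.9, 5.7]
finger_gap: 0.701
```

```bash
python3 d.py .3750 .2513 .165
```

```text
t 16.75 tcp [0.3745 0.2517 0.0129] gap 66.6 F [-0.2 -0.9  5.7] x axis [ 0.432 -0.902  0.   ]
delta mm [   0.6   -0.4 -152.1]
```

step_arm(
  commands="0 0 -30 0 0 0 50;0 0 -70 0 0 0 50;0 0 -110 0 0 0 50;0 0 -145 0 0 0 50;0 0 -155 0 0 0 50;25 3 -155 0 0 0 50;60 7 -155 0 0 0 50;78 8 -155 0 0 0 50",
)

```text
t: 17.42
tool_pos: [0.4009, 0.1762, 0.1679]
tool_rot: [0.846, -0.533, 0.0, -0.0]
ft_force: [0.4, 0.1, -0.8]
finger_gap: 0.699
```

step_arm(
  commands="250 26 0 0 0 0 50;250 26 0 0 0 0 50;250 26 0 0 0 0 50;250 26 0 0 0 0 50;250 26 0 0 0 0 50;250 26 0 0 0 0 50;250 26 0 0 0 0 50;250 26 0 0 0 0 50",
)

```text
t: 18.08
tool_pos: [0.4855, -0.0607, 0.1672]
tool_rot: [0.845, -0.534, -0.0, 0.0]
ft_force: [-1.4, 0.3, -0.9]
finger_gap: 0.701
```

step_arm(
  commands="35 4 0 0 0 0 50;75 8 0 0 0 0 50;115 12 0 0 0 0 50;155 16 0 0 0 0 50;195 20 0 0 0 0 50;225 24 0 0 0 0 50;244 26 0 0 0 0 50;250 27 0 0 0 0 50",
)

```text
t: 18.75
tool_pos: [0.5696, -0.297, 0.167]
tool_rot: [0.846, -0.533, -0.0, 0.0]
ft_force: [0.3, 0.1, -1.6]
finger_gap: 0.702
```

step_arm(
  commands="0 0 0 0 0 0 50;0 0 0 0 0 0 50;0 0 0 0 0 0 50;0 0 0 0 0 0 50;0 0 0 0 0 0 50;0 0 0 0 0 0 50;0 0 0 0 0 0 50;0 0 0 0 0 0 50",
)

```text
t: 19.42
tool_pos: [0.569, -0.2957, 0.1677]
tool_rot: [0.846, -0.533, 0.0, 0.0]
ft_force: [-0.2, 0.6, -1.7]
finger_gap: 0.699
```

```bash
python3 d.py .5678 -.2959 .126
```

```text
t 19.42 tcp [ 0.569  -0.2957  0.1677] gap 66.4 F [-0.2  0.6 -1.7] x axis [ 0.432 -0.902  0.   ]
delta mm [-0.4  1.2 41.7]
```

step_arm(
  commands="0 1 15 0 0 0 50;-0.5 1 28 0 0 0 50;-0.5 1 36 0 0 0 50;-0.5 1 40 0 0 0 50;-0.5 1 42 0 0 0 50;-0.5 1 42 0 0 0 50;-0.5 1 42 0 0 0 50;-0.5 1 42 0 0 0 50",
)

```text
t: 20.08
tool_pos: [0.5682, -0.296, 0.1262]
tool_rot: [0.846, -0.533, 0.0, 0.0]
ft_force: [-1.0, 0.3, -1.0]
finger_gap: 0.701
```

```bash
python3 d.py .5678 -.2959 .1159; python3 - <<'E'
from h import *
cv2.imwrite("pics/s8.png",viewer.grab_frame("scene")[250:450,100:340,::-1].repeat(3,0).repeat(3,1))
E
```

```text
t 20.08 tcp [ 0.5682 -0.296   0.1262] gap 66.7 F [-1.   0.3 -1. ] x axis [ 0.432 -0.902  0.001]
delta mm [-0.3  0.3 10.3]
```

View pics/s8.png

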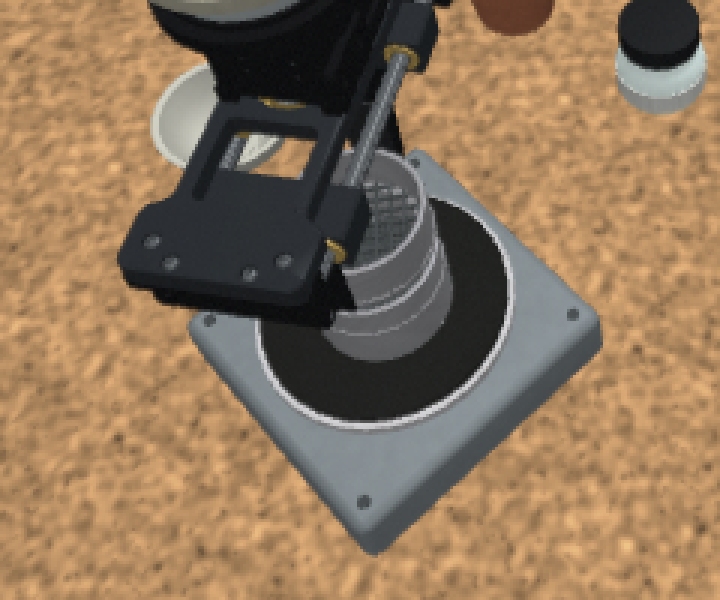

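Medium is aligned over the nest; lowering.

step_arm(
  commands="0 0 3 0 0 0 50;0 0 5.5 0 0 0 50;0 0 7.5 0 0 0 50;0 0 9 0 0 0 50;0 0 10 0 0 0 50;0 0 10.5 0 0 0 50;0 0 10.5 0 0 0 50;0 0 10.5 0 0 0 50",
)

```text
t: 20.8
tool_pos: [0.5679, -0.2959, 0.116]
tool_rot: [0.846, -0.533, 0.0, 0.0]
ft_force: [-3.0, 2.5, 6.8]
finger_gap: 0.697
```

```bash
python3 d.py .5678 -.2959 .1159
```

```text
t 20.8 tcp [ 0.5679 -0.2959  0.116 ] gap 66.3 F [-3.   2.5  6.8] x axis [ 0.432 -0.902  0.   ]
delta mm [-0.   0.1  0.1]
```

step_arm(
  commands="0 0 0 0 0 0 72;0 0 0 0 0 0 82;0 0 0 0 0 0 90;0 0 0 0 0 0 90;0 0 -10 0 0 0 90;0 0 -40 0 0 0 90;0 0 -75 0 0 0 90;0 0 -90 0 0 0 90",
)

```text
t: 21.47
tool_pos: [0.5688, -0.2965, 0.2099]
tool_rot: [0.846, -0.533, 0.002, 0.0]
ft_force: [0.1, -0.8, 0.6]
finger_gap: 0.947
```

step_arm(
  commands="-20 -19 0 0 0 0 90;-155 -146 0 0 0 0 90;-155 -146 0 0 0 0 90;-155 -146 0 0 0 0 90;-155 -146 0 0 0 0 90;-155 -146 0 0 0 0 90;-155 -146 0 0 0 0 90;-155 -146 0 0 0 0 90",
)

```text
t: 22.13
tool_pos: [0.6328, -0.0921, 0.2056]
tool_rot: [0.847, -0.532, 0.0, 0.0]
ft_force: [-0.2, 0.6, -0.6]
finger_gap: 0.945
```

step_arm(
  commands="-155 -146 0 0 0 0 90;-155 -146 0 0 0 0 90;-155 -146 0 0 0 0 90;-155 -146 0 0 0 0 90;-155 -146 0 0 0 0 90;-155 -146 0 0 0 0 90;-155 -146 0 0 0 0 90;-155 -146 0 0 0 0 90",
)

```text
t: 22.8
tool_pos: [0.6972, 0.1083, 0.2051]
tool_rot: [0.846, -0.533, -0.0, 0.0]
ft_force: [-0.5, -0.9, -0.0]
finger_gap: 0.946
```

```bash
python3 d.py .6978 .1102 .060; python3 p.py .138 med
```

```text
t 22.8 tcp [0.6972 0.1083 0.2051] gap 90.0 F [-0.5 -0.9 -0. ] x axis [ 0.432 -0.902  0.   ]
delta mm [ -1.5  -1.4 145.1]
top [ 3.305193e+02  5.680000e-01 -2.940000e-01]
scene [252.2639   0.568   -0.2945]
```

View pics/med.png

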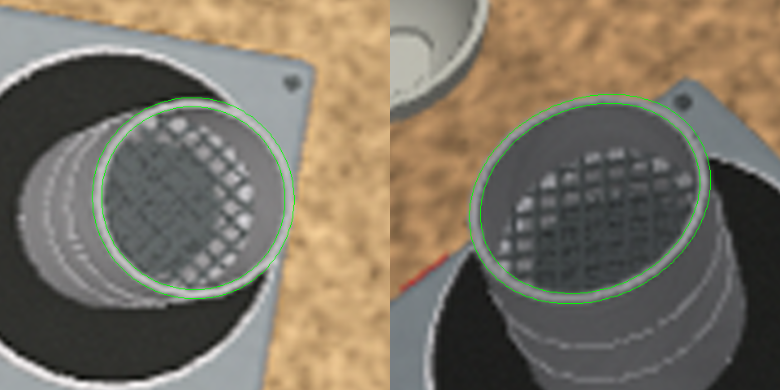

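Medium home, concentric. Coarse next.

step_arm(
  commands="-0.5 0 35 0 0 0 92;-0.5 0 70 0 0 0 92;-0.5 0 105 0 0 0 92;-0.5 0 130 0 0 0 92;-0.5 0 145 0 0 0 92;-0.5 0 145 0 0 0 92;-0.5 0 145 0 0 0 92;-0.5 0 145 0 0 0 92",
)

```text
t: 23.57
tool_pos: [0.6978, 0.1093, 0.0617]
tool_rot: [0.846, -0.533, 0.001, -0.001]
ft_force: [-0.1, 0.0, 1.4]
finger_gap: 0.97
```

```bash
python3 d.py .6978 .1102 .014;python3 - <<'E'
from h import *
cv2.imwrite("pics/w9.png",viewer.grab_frame("wrist")[:,:,::-1])
E
```

```text
t 23.57 tcp [0.6978 0.1093 0.0617] gap 92.3 F [-0.1  0.   1.4] x axis [ 0.431 -0.902  0.001]
delta mm [-0.9 -0.3 47.7]
```

View pics/w9.png

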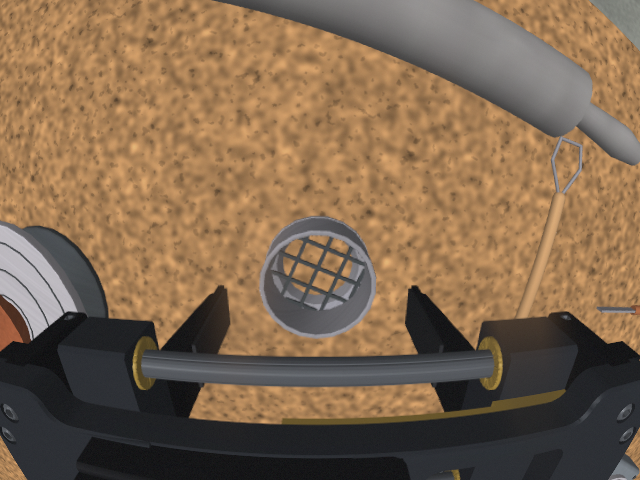

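step_arm(
  commands="-1 -0.3 20 0 0 0 92;-1 -0.3 36 0 0 0 92;-1 -0.3 43 0 0 0 92;-1 -0.3 46 0 0 0 92;-1 -0.3 46 0 0 0 92;-1 -0.3 46 0 0 0 70;-1 -0.3 46 0 0 0 50;-1 -0.3 46 0 0 0 50",
)

```text
t: 24.28
tool_pos: [0.6973, 0.1113, 0.0151]
tool_rot: [0.846, -0.533, 0.001, -0.0]
ft_force: [-0.7, 0.3, -0.6]
finger_gap: 0.812
```

step_arm(
  commands="0 0 0 0 0 0 50;0 0 0 0 0 0 50;0 0 0 0 0 0 50;0 0 0 0 0 0 50;0 0 0 0 0 0 50;0 0 0 0 0 0 50;0 0 0 0 0 0 50;0 0 0 0 0 0 50",
)

```text
t: 24.95
tool_pos: [0.6973, 0.1112, 0.0147]
tool_rot: [0.846, -0.533, 0.001, -0.0]
ft_force: [-0.5, -1.8, 6.3]
finger_gap: 0.699
```

```bash
python3 d.py .5678 -.2959 .195
```

```text
t 24.95 tcp [0.6973 0.1112 0.0147] gap 66.5 F [-0.5 -1.8  6.3] x axis [ 0.432 -0.902  0.001]
delta mm [ 311.3  292.6 -180.3]
```

step_arm(
  commands="0 0 -30 0 0 0 50;0 0 -70 0 0 0 50;0 0 -110 0 0 0 50;0 0 -150 0 0 0 50;0 0 -175 0 0 0 50;20 19 -180 0 0 0 50;45 42 -180 0 0 0 50;61 57 -180 0 0 0 50",
)

```text
t: 25.62
tool_pos: [0.671, 0.0302, 0.1945]
tool_rot: [0.846, -0.533, 0.0, 0.0]
ft_force: [0.6, 0.1, -1.2]
finger_gap: 0.697
```

step_arm(
  commands="27 25 0 0 0 0 50;54 51 0 0 0 0 50;81 76 0 0 0 0 50;108 101 0 0 0 0 50;135 127 0 0 0 0 50;160 150 0 0 0 0 50;170 160 0 0 0 0 50;170 160 0 0 0 0 50",
)

```text
t: 26.28
tool_pos: [0.6, -0.1934, 0.1938]
tool_rot: [0.845, -0.534, -0.0, 0.0]
ft_force: [0.4, 0.0, -0.5]
finger_gap: 0.699
```

step_arm(
  commands="20 19 0 0 0 0 50;40 38 0 0 0 0 50;60 56 0 0 0 0 50;73 69 0 0 0 0 50;80 75.5 0 0 0 0 50;80 75.5 0 0 0 0 50;80 75.5 0 0 0 0 50;80 75.5 0 0 0 0 50",
)

```text
t: 26.95
tool_pos: [0.568, -0.2941, 0.1941]
tool_rot: [0.846, -0.532, -0.0, -0.0]
ft_force: [0.1, -0.5, -1.2]
finger_gap: 0.697
```

```bash
python3 d.py .5678 -.2959 .155
```

```text
t 26.95 tcp [ 0.568  -0.2941  0.1941] gap 66.3 F [ 0.1 -0.5 -1.2] x axis [ 0.433 -0.901 -0.   ]
delta mm [ 1.6  1.  39.1]
```

step_arm(
  commands="0 0 15 0 0 0 50;0 0 28 0 0 0 50;0 0 35 0 0 0 50;0 0 38 0 0 0 50;0 0 39 0 0 0 50;0 0 39 0 0 0 50;0 0 39 0 0 0 50;0 0 39 0 0 0 50",
)

```text
t: 27.62
tool_pos: [0.5678, -0.2956, 0.1558]
tool_rot: [0.846, -0.533, 0.001, 0.0]
ft_force: [-0.6, -0.3, -0.3]
finger_gap: 0.698
```

```bash
python3 d.py .5678 -.2959 .1447; python3 - <<'E'
from h import *
cv2.imwrite("pics/s10.png",viewer.grab_frame("scene")[250:450,100:340,::-1].repeat(3,0).repeat(3,1))
E
```

```text
t 27.62 tcp [ 0.5678 -0.2956  0.1558] gap 66.3 F [-0.6 -0.3 -0.3] x axis [ 0.432 -0.902  0.001]
delta mm [ 0.3  0.1 11.1]
```

View pics/s10.png

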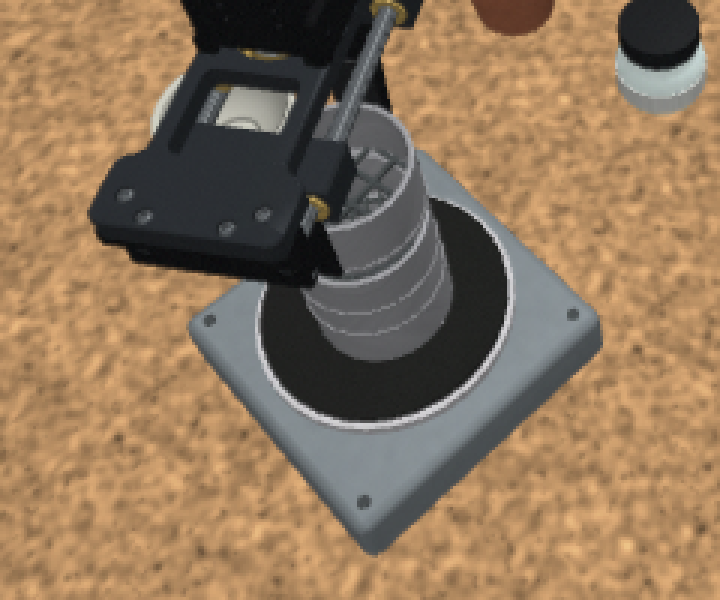

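Aligned over the nest; lowering the coarse sieve.

step_arm(
  commands="0 0 3 0 0 0 50;0 0 5.5 0 0 0 50;0 0 7.5 0 0 0 50;0 0 9 0 0 0 50;0 0 10 0 0 0 50;0 0 11 0 0 0 50;0 0 11 0 0 0 50;0 0 11 0 0 0 50",
)

```text
t: 28.33
tool_pos: [0.5675, -0.2956, 0.1447]
tool_rot: [0.846, -0.533, 0.0, 0.0]
ft_force: [-2.6, -0.1, 4.6]
finger_gap: 0.697
```

```bash
python3 d.py .5678 -.2959 .1447
```

```text
t 28.33 tcp [ 0.5675 -0.2956  0.1447] gap 66.3 F [-2.6 -0.1  4.6] x axis [ 0.432 -0.902  0.   ]
delta mm [ 0.4 -0.1 -0. ]
```

step_arm(
  commands="0 0 0 0 0 0 72;0 0 0 0 0 0 82;0 0 0 0 0 0 90;0 0 0 0 0 0 90;0 0 -10 0 0 0 90;0 0 -40 0 0 0 90;0 0 -75 0 0 0 90;0 0 -90 0 0 0 90",
)

```text
t: 29.0
tool_pos: [0.5684, -0.2961, 0.2389]
tool_rot: [0.846, -0.533, 0.002, 0.0]
ft_force: [0.6, 0.8, 1.3]
finger_gap: 0.947
```

step_arm(
  commands="-20 -4 0 0 0 0 80;-200 -38 0 0 0 0 80;-200 -38 0 0 0 0 70;-200 -38 0 0 0 0 60;-200 -38 0 0 0 0 50;-200 -38 0 0 0 0 50;-200 -38 0 0 0 0 50;-200 -38 0 0 0 0 50",
)

```text
t: 29.67
tool_pos: [0.5157, -0.0983, 0.2351]
tool_rot: [0.847, -0.532, 0.001, -0.0]
ft_force: [-0.0, 0.6, 1.1]
finger_gap: 0.532
```

step_arm(
  commands="-200 -38 0 0 0 0 50;-200 -38 0 0 0 0 50;-200 -38 0 0 0 0 50;-200 -38 0 0 0 0 50;-200 -38 0 0 0 0 50;-200 -38 0 0 0 0 50;-200 -38 0 0 0 0 50;-200 -38 0 0 0 0 50",
)

```text
t: 30.33
tool_pos: [0.4641, 0.0971, 0.2342]
tool_rot: [0.846, -0.533, 0.0, 0.0]
ft_force: [-0.0, -0.4, -0.4]
finger_gap: 0.526
```

```bash
python3 d.py .463 .0985 .060; python3 p.py .172 coarse
```

```text
t 30.33 tcp [0.4641 0.0971 0.2342] gap 50.1 F [-0.  -0.4 -0.4] x axis [ 0.432 -0.902  0.001]
delta mm [ -1.8   0.4 174.2]
top [292.7155   0.5685  -0.2935]
scene [247.7858   0.568   -0.294 ]
```

View pics/coarse.png

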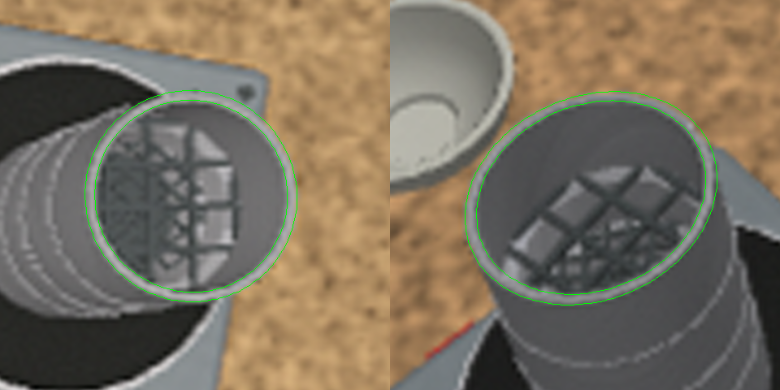

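Coarse is home and concentric. Now down to the lid's knob.

step_arm(
  commands="0 0 35 0 0 0 50;-0.5 0 70 0 0 0 50;-0.5 0 105 0 0 0 50;-0.5 0 140 0 0 0 50;-0.5 0 165 0 0 0 50;-0.5 0 174 0 0 0 50;-0.5 0 174 0 0 0 50;-0.5 0 174 0 0 0 50",
)

```text
t: 31.1
tool_pos: [0.4636, 0.0978, 0.0606]
tool_rot: [0.846, -0.533, -0.0, 0.0]
ft_force: [-0.5, 0.1, 0.1]
finger_gap: 0.524
```

```bash
python3 d.py .463 .0985 .016;python3 - <<'E'
from h import *
s=observe(); c=viewer.calibration('wrist'); im=np.ascontiguousarray(viewer.grab_frame("wrist")[:,:,::-1])
cv2.imwrite("pics/w11.png",im)
# fisheye projection of the lid rim + knob top for the estimated centre
def pw(X):
    p=np.asarray(X)@c['R'].T+c['t']; rho=np.linalg.norm(p[:,:2],axis=1); th=np.arctan2(rho,p[:,2])
    return p[:,:2]/rho[:,None]*th[:,None]*c['K'][0,0]+c['K'][:2,2]
for n,z,r in(('disc',.012,.033),('knob',.036,.009)):
    cv2.polylines(im,[pw(circ(.463,.100,z,r)).round().astype(int)],True,(0,255,0),1)
cv2.imwrite("pics/w11o.png",im)
E
```

```text
t 31.1 tcp [0.4636 0.0978 0.0606] gap 49.9 F [-0.5  0.1  0.1] x axis [ 0.431 -0.902  0.   ]
delta mm [-0.9  0.3 44.6]
```

View pics/w11o.png

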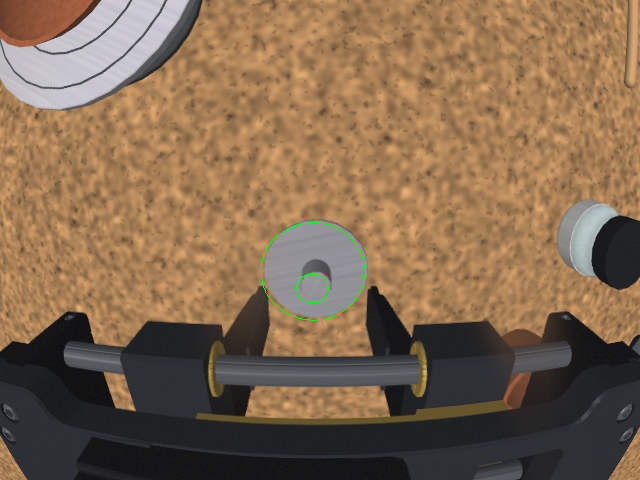

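The lid rim and knob match the estimate within ~1 px, knob centred between the fingers.

step_arm(
  commands="-0.8 0.3 20 0 0 0 50;-0.8 0.3 34 0 0 0 50;-0.8 0.3 41 0 0 0 50;-0.8 0.3 44 0 0 0 50;-0.8 0.3 44 0 0 0 50;-0.8 0.3 44 0 0 0 30;-0.8 0.3 44 0 0 0 10;-0.8 0.3 44 0 0 0 8",
)

```text
t: 31.82
tool_pos: [0.4628, 0.0991, 0.0168]
tool_rot: [0.846, -0.533, 0.001, -0.0]
ft_force: [0.1, 0.1, 1.1]
finger_gap: 0.371
```

step_arm(
  commands="0 0 0 0 0 0 8;0 0 0 0 0 0 8;0 0 0 0 0 0 8;0 0 0 0 0 0 8;0 0 0 0 0 0 8;0 0 0 0 0 0 8;0 0 0 0 0 0 8;0 0 0 0 0 0 8",
)

```text
t: 32.48
tool_pos: [0.4625, 0.0991, 0.0163]
tool_rot: [0.846, -0.533, 0.0, -0.0]
ft_force: [-0.6, -0.4, 4.8]
finger_gap: 0.181
```

```bash
python3 d.py .5677 -.2958 .180
```

```text
t 32.48 tcp [0.4625 0.0991 0.0163] gap 17.3 F [-0.6 -0.4  4.8] x axis [ 0.432 -0.902  0.   ]
delta mm [ 401.6   75.7 -163.7]
```

step_arm(
  commands="0 0 -30 0 0 0 8;0 0 -65 0 0 0 8;0 0 -100 0 0 0 8;0 0 -135 0 0 0 8;0 0 -170 0 0 0 8;0 0 -200 0 0 0 8;10 2 -209 0 0 0 8;30 6 -209 0 0 0 8",
)

```text
t: 33.15
tool_pos: [0.4704, 0.07, 0.2272]
tool_rot: [0.847, -0.532, 0.002, -0.001]
ft_force: [0.9, -0.2, -2.0]
finger_gap: 0.18
```

step_arm(
  commands="30 6 0 0 0 0 8;68 13 0 0 0 0 8;106 20 0 0 0 0 8;144 27 0 0 0 0 8;182 34 0 0 0 0 8;215 40 0 0 0 0 8;245 46 0 0 0 0 8;265 50 0 0 0 0 8",
)

```text
t: 33.82
tool_pos: [0.5392, -0.1943, 0.2235]
tool_rot: [0.846, -0.534, -0.001, 0.0]
ft_force: [0.5, -0.3, -1.4]
finger_gap: 0.184
```

step_arm(
  commands="20 4 0 0 0 0 8;45 8 0 0 0 0 8;70 13 0 0 0 0 8;90 17 0 0 0 0 8;102 19 0 0 0 0 8;106.5 20 0 0 0 0 8;106.5 20 0 0 0 0 8;106.5 20 0 0 0 0 8",
)

```text
t: 34.48
tool_pos: [0.567, -0.2952, 0.2246]
tool_rot: [0.846, -0.533, -0.001, -0.0]
ft_force: [0.8, 0.5, -1.3]
finger_gap: 0.186
```

```bash
python3 d.py .5677 -.2958 .190;python3 - <<'E'
from h import *
cv2.imwrite("pics/s12.png",viewer.grab_frame("scene")[200:400,100:340,::-1].repeat(3,0).repeat(3,1))
E
```

```text
t 34.48 tcp [ 0.567  -0.2952  0.2246] gap 17.7 F [ 0.8  0.5 -1.3] x axis [ 0.432 -0.902 -0.001]
delta mm [ 0.9 -0.4 34.6]
```

View pics/s12.png

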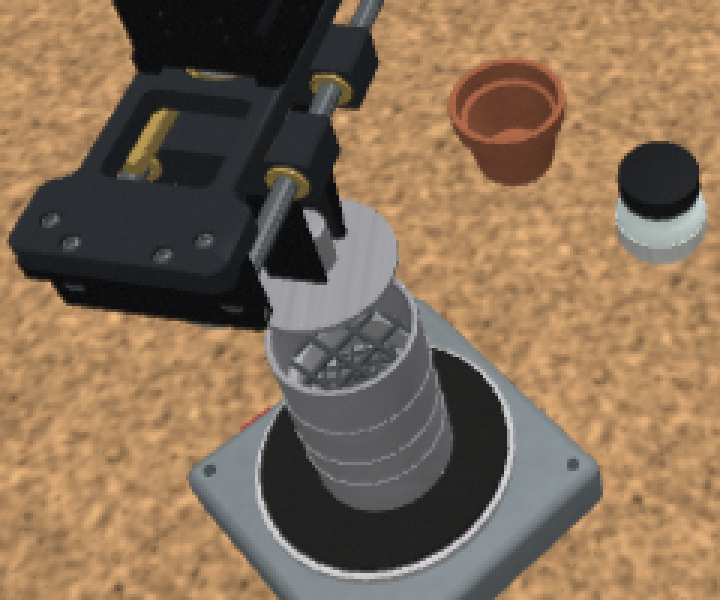

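Lid level above the nest (about 44 mm up along the viewing line). Descend to 10 mm, check, then seat.

step_arm(
  commands="0 0 14 0 0 0 8;0.5 0 25 0 0 0 8;0.5 0 31 0 0 0 8;0.5 0 34 0 0 0 8;0.5 0 34.5 0 0 0 8;0.5 0 34.5 0 0 0 8;0.5 0 34.5 0 0 0 8;0.5 0 34.5 0 0 0 8",
)

```text
t: 35.2
tool_pos: [0.5677, -0.2964, 0.1911]
tool_rot: [0.846, -0.533, 0.0, 0.0]
ft_force: [-0.4, 0.3, -1.4]
finger_gap: 0.179
```

```bash
python3 d.py .5677 -.2958 .1803;python3 - <<'E'
from h import *
cv2.imwrite("pics/s13.png",viewer.grab_frame("scene")[200:400,100:340,::-1].repeat(3,0).repeat(3,1))
E
```

```text
t 35.2 tcp [ 0.5677 -0.2964  0.1911] gap 17.1 F [-0.4  0.3 -1.4] x axis [ 0.432 -0.902  0.001]
delta mm [-0.5 -0.2 10.8]
```

View pics/s13.png

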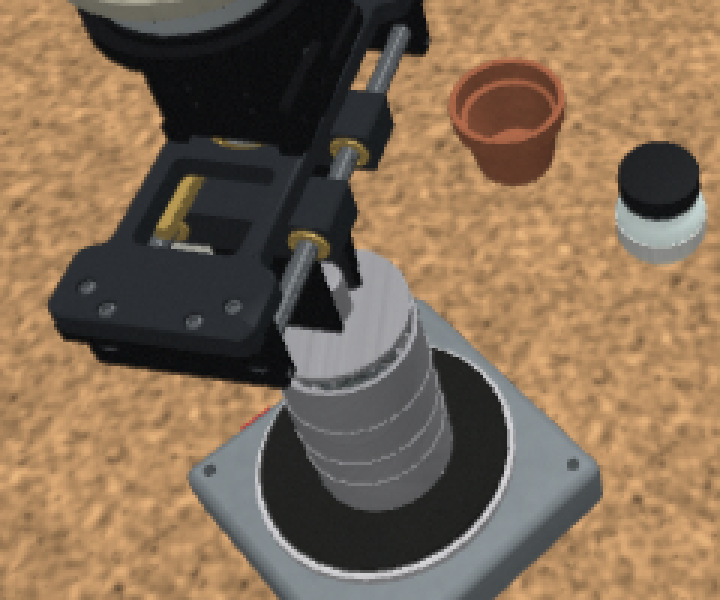

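step_arm(
  commands="-0.5 0 3 0 0 0 8;-0.5 0 5.5 0 0 0 8;-0.5 0 7.5 0 0 0 8;-0.5 0 9 0 0 0 8;-0.5 0 10 0 0 0 8;-0.5 0 10.8 0 0 0 8;-0.5 0 10.8 0 0 0 8;-0.5 0 10.8 0 0 0 8",
)

```text
t: 35.92
tool_pos: [0.5674, -0.2959, 0.1803]
tool_rot: [0.846, -0.533, 0.0, 0.0]
ft_force: [-1.1, 2.4, 3.7]
finger_gap: 0.181
```

```bash
python3 d.py .5677 -.2958 .1803
```

```text
t 35.92 tcp [ 0.5674 -0.2959  0.1803] gap 17.2 F [-1.1  2.4  3.7] x axis [ 0.432 -0.902  0.   ]
delta mm [ 0.1 -0.3 -0. ]
```

Contact at the expected height; release, lift, move away.

step_arm(
  commands="0 0 0 0 0 0 24;0 0 0 0 0 0 32;0 0 0 0 0 0 40;0 0 0 0 0 0 44;0 0 -10 0 0 0 44;0 0 -40 0 0 0 44;0 0 -75 0 0 0 44;0 0 -90 0 0 0 44",
)

```text
t: 36.58
tool_pos: [0.5681, -0.2963, 0.2747]
tool_rot: [0.846, -0.533, 0.003, 0.0]
ft_force: [-1.0, 0.7, 0.1]
finger_gap: 0.461
```

step_arm(
  commands="-30 -8 0 0 0 0 44;-250 -60 0 0 0 0 44;-250 -60 0 0 0 0 44;-250 -60 0 0 0 0 44;-250 -60 0 0 0 0 44;-250 -60 0 0 0 0 44;-250 -60 0 0 0 0 44;-250 -60 0 0 0 0 44",
)

```text
t: 37.25
tool_pos: [0.5126, -0.0412, 0.271]
tool_rot: [0.847, -0.531, 0.0, -0.0]
ft_force: [0.5, -0.6, 0.6]
finger_gap: 0.461
```

```bash
python3 - <<'E'
from h import *
print(observe()['t']);out=[];F=4
for k in('top','scene'):
    im=np.ascontiguousarray(viewer.grab_frame(k)[:,:,::-1]);c=viewer.calibration(k)
    cv2.imwrite(f'pics/end_{k}.png',im)
    q=fit(im,c,.568,-.2943,.176,.033,.006); print(k,np.round(q,4))
    o=cv2.resize(im,None,fx=F,fy=F,interpolation=2)
    for r,z in((.033,.176),(.009,.200)):cv2.polylines(o,[((proj(c,circ(q[1],q[2],z,r))+.5)*F-.5).round().astype(int)],True,(0,255,0),1)
    u,v=(proj(c,[[.568,-.2943,.12]])[0]*F).astype(int);h=220
    out.append(cv2.resize(o[v-h:v+h,u-h:u+h],(390,390)))
cv2.imwrite('pics/lid.png',np.hstack(out))
for n in('top','scene'):
    a=cv2.imread(f'pics/{n}0.png')
    b=cv2.imread(f'pics/end_{n}.png'); R=json.load(open('pos.json'));c=viewer.calibration(n)
    for m,z,r in(('jar',.058,.027),('pot',.056,.036),('bowl',.036,.041)):
        u,v=proj(c,[[*R[m],z]])[0].astype(int); print(n,m,np.abs(a[v-25:v+25,u-25:u+25].astype(int)-b[v-25:v+25,u-25:u+25]).mean().round(1))
E
```

```text
37.25
top [71.2007  0.5675 -0.2938]
scene [75.4414  0.566  -0.2938]
top jar 40.2
top pot 34.1
top bowl 72.5
scene jar 2.3
scene pot 2.1
scene bowl 4.5
```

View pics/lid.png

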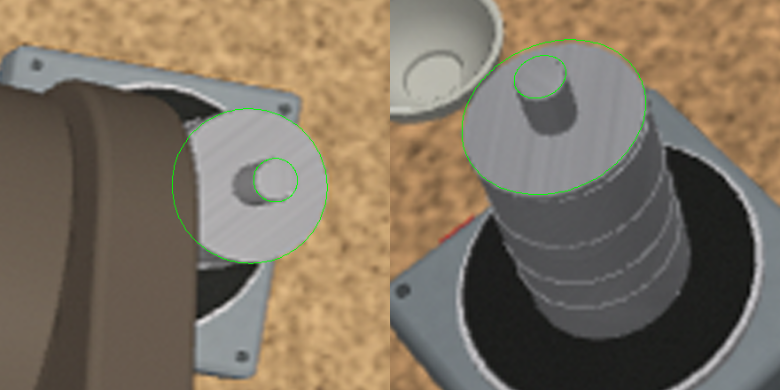

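View pics/end_scene.png

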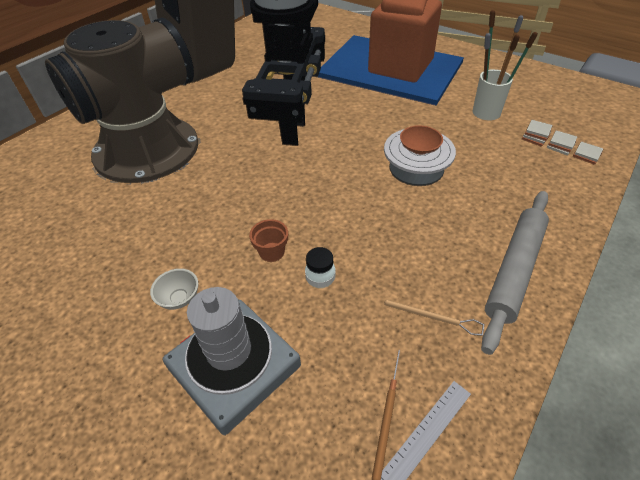

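The scene view shows the lid flush on the nest, with no gap, at about (215,325), and the pot, bowl and jar where they were. I'll let the arm settle and hand in.

step_arm(
  commands="0 0 0 0 0 0 44;0 0 0 0 0 0 44;0 0 0 0 0 0 44;0 0 0 0 0 0 44;0 0 0 0 0 0 44;0 0 0 0 0 0 44;0 0 0 0 0 0 44;0 0 0 0 0 0 44",
)

```text
t: 38.02
tool_pos: [0.5134, -0.0445, 0.2698]
tool_rot: [0.846, -0.533, -0.0, 0.0]
ft_force: [0.4, -0.3, 0.5]
finger_gap: 0.463
```

```bash
python3 -c "
from bench import order
print(order.finish_job())"
```

```text
the job is handed in; nothing more can be done
None
```

I built the nest on the vibrating table in the order pan, fine, medium, coarse, lid, and handed it in at 38 s of the 109 s allowed. No verdict came back, so what follows is only what my own checks showed.

- **Seating:** every piece was lowered until it touched, with 4–7 N at the wrist and within about 0.1 mm of the height expected for fully home, and then released.
- **Centring:** the rims of the pan and the three sieves stayed within about 1 mm of each other in both camera views. The pan is about 2 mm from the plate's centre.
- **Lid:** it looked flush in the scene view. The two cameras put its centre 1.5 mm apart: the scene circle fit was slightly off the edge, and the arm partly hid the lid in the top view. The top fit agreed with the stack to about 1 mm.
- **Pot, bowl and jar:** the scene view showed them unmoved. The same comparison in the top view gave large differences that I did not look into. The arm was hiding part of that view, which probably explains them, so the scene view is the only evidence here.

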